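Check the brake of the vial carousel

TASK

Check the brake of the vial carousel before the run: push its lever down to the last notch and take your hand off, so that it stays down by itself. Then press the brake's own release button and keep it down until the lever has sprung all the way back up, and let go. Do not press the push button of the stirrer's switch box that stands nearby.

Things in the scene. Friction and masses are not known exactly. Their poses are not given: they have to be found in the camera images.
- brake_lever (a joint): Angle (rad) of the carousel's brake lever: a steel bar hinged 85 mm above the bench between two white cheeks, ending in a black paddle 65 x 30 x 12 mm, tip 135 mm from the hinge. 0 = off: it slants up 42 deg, away from the carousel. Grows as the paddle is pushed down (5 to 12 N); ratchet notches hold it at about 0.3, 0.6 and 0.9 (the last); hard stop 0.97. A spring lifts it unless a notch holds.
- lever_paddle (a point): Middle of the upper face of the lever's paddle, 105 mm from the hinge; moves with it. Lever off: 160 mm above the bench, 74 mm level distance from the hinge. Pushed straight down there, the upper face at that spot is 79 mm above the bench in the last notch, 73 mm at the hard stop. With the lever off, the point's x axis is level and points to the hinge, the release button and the carousel.
- release_top (a point): Centre of the top of the brake's release button: round, black, 28 mm across, on the white brake housing, 58 mm beyond the hinge, between lever and carousel. Top 106 mm above the bench, 18 mm over the housing; pressed straight down, travel 10 mm, 3 to 5 N, springs back. From about 7 mm down it frees the lever, which rises within 1 s; let up too soon, the lever catches in a lower notch.
- stir_switch (a joint): Travel (m) of the wrong button, 0 = up, 0.006 = fully down: a round black push button 26 mm across, its top about 60 mm above the bench, on a separate low white box (75 x 62 x 42 mm) 150 to 190 mm to the left or right of the brake lever. Not to be pressed.

How it is judged:
On the way:
1. the brake lever stays in its last notch with the robot off it (value of joint brake_lever above 0.82 rad and contact force between brake_lever and the fingers below 0.3 N and contact force between brake_lever and the arm below 0.3 N), for 0.3 s.
At the end, for the whole second after the job is handed in: After having stayed in its last notch (above 0.82 rad) with the robot off it for 0.3 s, the brake lever is back up at off (below 0.1 rad) and at rest (value of joint brake_lever below 0.1 rad and velocity of joint brake_lever between -0.05 and 0.05 rad/s); the robot touches nothing.
It fails at once if the stirrer's switch is pressed (value of joint stir_switch above 0.003 m).
It also fails if it takes over 38 s, if anything falls off the work surface, if the arm or the gripper's body presses on something with over 40 N, if the wrist force passes 120 N, or if a joint passes its speed limit or range.

ROBOT

A 7-joint arm with a two-finger parallel gripper is mounted at the origin on the work surface. World frame = base frame: x ahead of the robot, y to its left, z up, the work surface at z = 0. Lengths are in m, angles in rad, forces in N, time in s.
With the tool pointing down it reaches from about 0.4 to 0.85 m from the base axis. Payload 4.5 kg.
Tool frame: the origin (TCP) lies midway between the tips of the shut fingers; the grasp point (between the pads) lies 19 mm behind it; x points along the fingers, z is the direction in which the jaws open and shut, and the axes are right-handed (so a half turn about x gives the same grasp; the last joint's range is limited). The gripper opens to 85 mm and grips with 20 to 120 N. Pads are 22 mm wide; open, the fingers measure 114 mm over their backs; the gripper's body (76 mm by 85 mm) begins 54 mm behind the grasp point. The pads swing forward as they close: fully open they stand 13 mm farther back than shut.
Start: joints at [1.325, 0.689, -0.195, 1.565, 0.157, 0.902, -0.215], TCP at [0.173, -0.601, 0.231] pointing down, gripper open.
Joint ranges: [-3.01, 3.01], [-0.46, 2.08], [-1.47, 1.51], [0.13, 2.56], [-1, 4.14], [0.04, 2.09], [-2.66, 2.66]. Speed limits (rad/s): [2.57, 2.57, 3.14, 3.14, 3.14, 3.14, 3.14].

INTERFACE

Orientations are given as a rotation vector (axis times angle).
In Python, from cell import sensors, read_camera, camera_model, job gives the robot as it stands.
- The arm moves only by the shell command python3 -m inch 'ROWS' [FORCE]. ROWS is JSON, a list of rows, each a list of 3 entries, a list of its own where there are three numbers: the opening, from -1 (shut) to 1 (fully open), then the shift along the tool's x, y, z in mm, then the turn, a rotation vector about the tool's x, y, z in rad. A call has 1 to 12 rows; each row is the pose to reach, as a shift and turn from the pose measured when the call began, along the tool's axes at that moment; what a row does not reach only later rows make up. A row lasts 1/10 s, in which the tool goes at most 50 mm and 8.59 degrees, less where a joint would pass 70% of its speed; a pose out of reach is approached as far as the arm can. A call with a gripper value outside its range is refused whole. The fingers move at their own pace and stop on an object; FORCE is the grip in N (left out, the last holds). Time passes only in rows, so rows that repeat a pose let the fingers close. It gives the time, the measured TCP pose, the force and the opening at its end, in the units of the state.
- sensors.read_state(): the state, without advancing time (a new reading comes with each control period).
- read_camera(name): name is "scene" or "top"; returns (picture, depth): 480x640x3 uint8, red, green, blue; 480x640 float32, m along the optical axis (not along the pixel's ray), 0 where there is no reading.
- camera_model(name): a dict with "K" (3x3 intrinsics, pixels), "distortion" ([k1, k2, p1, p2, k3] as OpenCV has them; the pictures are not rectified), "eye" and "orientation" of the camera in the world. Camera axes: x right, y down, z forward; pixel columns grow to the right and rows downward; lengths in m; the calibration is good to about 2 mm. A picture is of the moment at which its call begins. camera_model takes no time and is no camera call.
- job.finish_job(): hands the job in, once; it reports no verdict.
The state is a dict: "clock": time; "q": joint angles; "qd": joint speeds; "tau": joint torques, N m; "tcp_pos": TCP position; "tcp_rot": TCP orientation; "ft_force": force on the tool from outside, world axes, zero at the start; "ft_torque": the same for the moment, N m; "grip_width": finger opening in m.
Only numpy, scipy, OpenCV 4.12 (cv2) and the standard library are available. Lean on these libraries where they do the work, as an engineer would, in place of code of your own. Each camera call takes 0.05 s, during which the arm holds its last target.

## Working session

There is one attempt and no reset: what is moved stays moved. The work goes in short steps, Python scripts to look and compute and a shell command to move; the robot and the scene stay as the last step left them, time stands still between calls to the robot, and variables do not carry over. Pictures are saved under pics/ and viewed, and the job is handed in when it is done.

```bash
mkdir -p pics; ls; python3 - <<'E'
from cell import sensors, read_camera, camera_model
import cv2,numpy as np
s=sensors.read_state()
for k in s: print(k,np.round(s[k],3))
for n in("scene","top"):
    p,d=read_camera(n); cv2.imwrite(f"pics/{n}0.png",p[:,:,::-1]); np.save(f"pics/{n}0.npy",d)
    print(camera_model(n))
E
```

```text
pics
clock 0.0
q [ 1.325  0.69  -0.194  1.566  0.157  0.903 -0.215]
qd [-0.002  0.001  0.     0.001  0.001  0.     0.   ]
tau [ 0.0000e+00 -5.3960e+01 -1.2670e+00 -1.5854e+01  9.0000e-03  9.0000e-03
 -0.0000e+00]
tcp_pos [ 0.172 -0.6    0.23 ]
tcp_rot [ 1.002  1.33  -1.   ]
ft_force [ 0.303 -0.714 -0.282]
ft_torque [-0.01   0.017  0.059]
grip_width 0.085
{'K': array([[447.63791399,   0.        , 317.73017903],
       [  0.        , 447.63791399, 239.35265772],
       [  0.        ,   0.        ,   1.        ]]), 'distortion': array([0.01785616, 0.        , 0.        , 0.        , 0.        ]), 'eye': array([ 0.93553979, -0.03035712,  0.667333  ]), 'orientation': array([-2.08399814, -1.60304261,  0.48584203])}
{'K': array([[622.30882397,   0.        , 310.04209413],
       [  0.        , 622.30882397, 243.09644581],
       [  0.        ,   0.        ,   1.        ]]), 'distortion': array([-0.19080969,  0.        ,  0.        ,  0.        ,  0.        ]), 'eye': array([0.50182421, 0.06141159, 0.79478963]), 'orientation': array([-2.17346823,  2.13009703, -0.10664287])}
```

View pics/scene0.png

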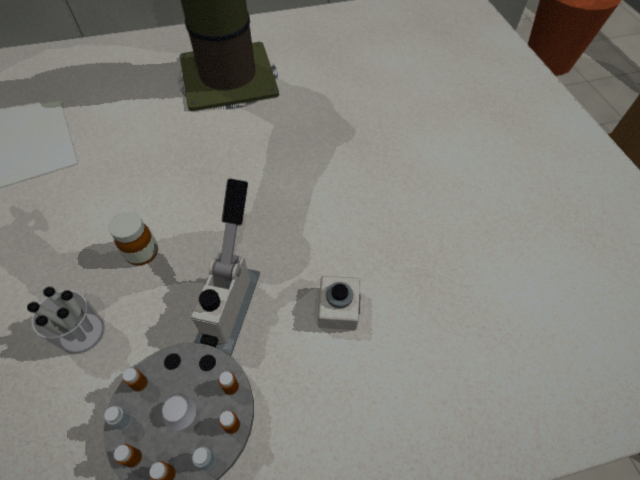

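View pics/top0.png

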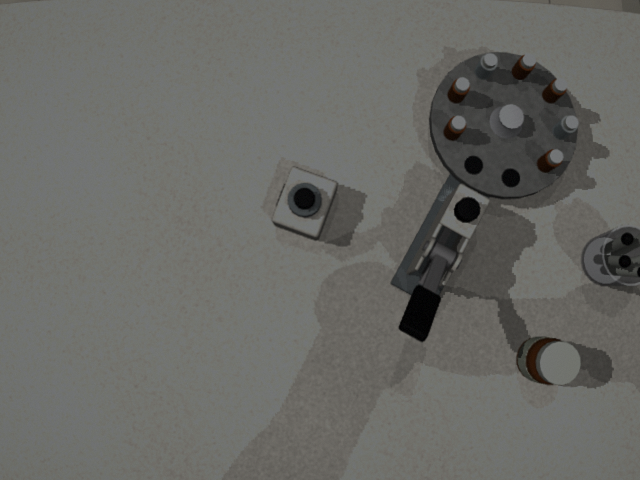

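The scene picture shows the paddle at about (235,201), the release button at (209,299) and the wrong button at (340,292). In the top picture they are at (420,313), (466,209) and (304,198). Next I'll convert these to world positions.

```bash
cat > h.py <<'E'
import numpy as np,cv2
from scipy.spatial.transform import Rotation as R
from cell import camera_model
def ray(n,u,v):
    c=camera_model(n); p=cv2.undistortPoints(np.array([[[u,v]]],float),c["K"],np.array(c["distortion"]))[0,0]
    return np.array(c["eye"]),R.from_rotvec(c["orientation"]).apply([p[0],p[1],1.])
def atz(n,u,v,z):
    e,r=ray(n,u,v); return e+r*(z-e[2])/r[2]
def atd(n,u,v,D):
    e,r=ray(n,u,v); d=D[int(v)-1:int(v)+2,int(u)-1:int(u)+2]; d=np.median(d[d>0]); return e+r*d
def proj(n,P):
    c=camera_model(n); Rm=R.from_rotvec(c["orientation"]).as_matrix().T
    return cv2.projectPoints(np.array(P,float).reshape(-1,1,3),cv2.Rodrigues(Rm)[0],-Rm@c["eye"],c["K"],np.array(c["distortion"]))[0].reshape(-1,2)
E
python3 - <<'E'
from h import *
np.set_printoptions(precision=4,suppress=True)
for n,L in(("scene",dict(pad=(235,201,.16),btn=(209,299,.106),sw=(340,292,.06))),("top",dict(pad=(420,313,.16),btn=(466.5,209,.106),sw=(304.5,198,.06)))):
    D=np.load(f"pics/{n}0.npy"); im=cv2.imread(f"pics/{n}0.png")
    for k,(u,v,z) in L.items():
        print(n,k,"z:",atz(n,u,v,z),"depth:",atd(n,u,v,D))
        c=cv2.resize(im[int(v)-40:int(v)+40,int(u)-40:int(u)+40],None,fx=5,fy=5,interpolation=cv2.INTER_CUBIC)
        cv2.imwrite(f"pics/c_{n}_{k}.png",c)
a=[cv2.imread(f"pics/c_{n}_{k}.png") for n in("scene","top") for k in("pad","btn")]
o=np.vstack([np.hstack(a[:2]),np.hstack(a[2:])]); cv2.imwrite("pics/crops.png",cv2.resize(cv2.convertScaleAbs(o,alpha=2),(600,600)))
E
```

```text
scene pad z: [ 0.5112 -0.0401  0.16  ] depth: [ 0.5104 -0.0401  0.1589]
scene btn z: [ 0.6291 -0.1031  0.106 ] depth: [ 0.629  -0.1032  0.1058]
scene sw z: [0.643  0.0839 0.06  ] depth: [0.645  0.0831 0.064 ]
top pad z: [ 0.5072 -0.0395  0.16  ] depth: [ 0.5072 -0.0388  0.1644]
top btn z: [ 0.6254 -0.101   0.106 ] depth: [ 0.6253 -0.101   0.1063]
top sw z: [0.643  0.0839 0.06  ] depth: [0.6421 0.0838 0.0647]
```

View pics/crops.png

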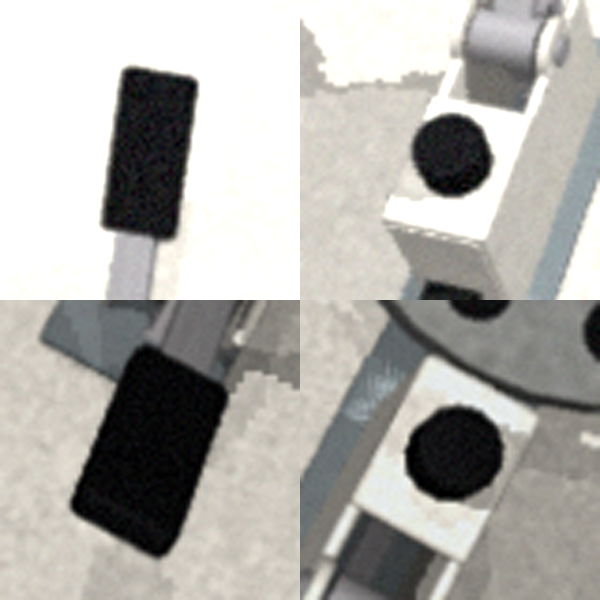

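Both cameras agree: paddle at about (0.509, -0.040), release button at (0.627, -0.102), which is 133 mm apart against 132 expected, and stirrer switch at (0.643, 0.084). Next I'll work out the tool axes.

```bash
cat > g.py <<'E'
import sys
from h import *
from cell import sensors
np.set_printoptions(precision=3,suppress=True)
s=sensors.read_state(); Rt=R.from_rotvec(s["tcp_rot"]); p=np.array(s["tcp_pos"])
print("t",s["clock"],"p",p,"F",np.array(s["ft_force"]),"w",s["grip_width"],"q",np.array(s["q"]))
print("axes x,y,z (cols)\n",Rt.as_matrix())
if len(sys.argv)>3:
    t=np.array([float(a) for a in sys.argv[1:4]])
    print("shift mm",Rt.inv().apply(t-p)*1000)
    yaw=float(sys.argv[4]) if len(sys.argv)>4 else None
    # tool down; jaw axis z at yaw deg in world
    if yaw is not None:
      for y in(yaw,yaw+180):
        z=np.array([np.cos(np.radians(y)),np.sin(np.radians(y)),0]);x=np.array([0,0,-1.]);Y=np.cross(z,x)
        print("turn",y,(Rt.inv()*R.from_matrix(np.c_[x,Y,z])).as_rotvec())
E
python3 g.py 0.509 -0.04 0.25 -27.7
```

```text
t 0.1 p [ 0.172 -0.6    0.231] F [-0.109  0.232 -0.51 ] w 0.0852682826977117 q [ 1.325  0.69  -0.195  1.566  0.157  0.902 -0.215]
axes x,y,z (cols)
 [[-0.001  0.961  0.276]
 [ 0.002  0.276 -0.961]
 [-1.    -0.    -0.002]]
shift mm [ -18.778  478.247 -445.417]
turn -27.7 [-0.807 -0.002 -0.001]
turn 152.3 [ 2.334 -0.001  0.002]
```

```bash
python3 -m inch '[[-1,[-30,0,0],[0,0,0]],[-1,[-30,40,-37],[-0.07,0,0]],[-1,[-28,80,-74],[-0.14,0,0]],[-1,[-27,120,-111],[-0.21,0,0]],[-1,[-26,155,-145],[-0.28,0,0]],[-1,[-25,190,-178],[-0.35,0,0]],[-1,[-24,225,-210],[-0.4,0,0]],[-1,[-23,260,-243],[-0.46,0,0]],[-1,[-22,295,-275],[-0.52,0,0]],[-1,[-21,330,-308],[-0.58,0,0]],[-1,[-20,365,-340],[-0.64,0,0]],[-1,[-19,400,-373],[-0.7,0,0]]]'; python3 g.py 0.509 -0.04 0.25 -27.7
```

```text
clock: 1.3
tcp_pos: [0.4544, -0.1294, 0.25]
tcp_rot: [0.462, 1.522, -0.46]
ft_force: [0.2, -0.6, 0.3]
grip_width: 0.0006
t 1.3 p [ 0.454 -0.129  0.25 ] F [ 0.194 -0.576  0.325] w 0.0005597822665135072 q [ 0.441  0.484 -0.392  1.979  0.268  0.729 -0.7  ]
axes x,y,z (cols)
 [[-0.001  0.555  0.832]
 [ 0.001  0.832 -0.555]
 [-1.     0.001 -0.001]]
shift mm [  0.077 104.618  -4.214]
turn -27.7 [-0.105 -0.001 -0.001]
turn 152.3 [ 3.037 -0.001  0.002]
```

```bash
python3 -m inch '[[-1,[0,40,-2],[-0.05,0,0]],[-1,[0,80,-3],[-0.1,0,0]],[-1,[0,104.6,-4.2],[-0.105,0,0]],[-1,[30,104.6,-4.2],[-0.105,0,0]],[-1,[60,104.6,-4.2],[-0.105,0,0]],[-1,[60,104.6,-4.2],[-0.105,0,0]],[-1,[60,104.6,-4.2],[-0.105,0,0]]]'; python3 g.py 0.509 -0.04 0.079 -27.7; python3 - <<'E'
from cell import read_camera
import cv2,numpy as np
a,_=read_camera("scene");b,_=read_camera("top")
o=np.hstack([a[100:400,100:400],b[80:380,250:550]])[:,:,::-1]
cv2.imwrite("pics/p1.png",cv2.convertScaleAbs(o,alpha=1.6))
E
```

```text
clock: 2.0
tcp_pos: [0.5086, -0.04, 0.1901]
tcp_rot: [0.38, 1.54, -0.378]
ft_force: [0.7, -0.5, 0.3]
grip_width: 0.0
t 2.0 p [ 0.509 -0.04   0.19 ] F [ 0.717 -0.541  0.275] w 2.2119527936016805e-05 q [ 0.217  0.619 -0.365  1.945  0.35   0.641 -0.853]
axes x,y,z (cols)
 [[-0.002  0.465  0.885]
 [ 0.002  0.885 -0.465]
 [-1.     0.    -0.003]]
shift mm [111.114   0.093   0.626]
turn -27.7 [-0.    -0.003 -0.   ]
turn 152.3 [ 3.142 -0.001  0.004]
```

View pics/p1.png

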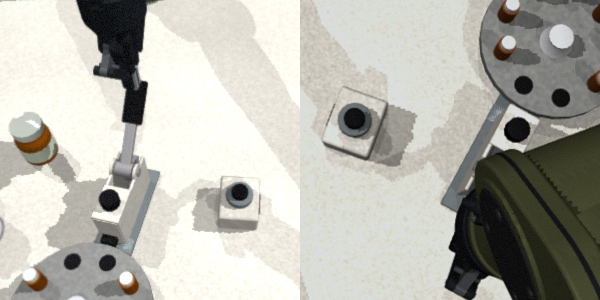

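The shut fingertips hang just above the paddle (left panel, about (135,82)). Pressing down now.

```bash
python3 -m inch '[[-1,[15,0,0],[0,0,0]],[-1,[28,0,0],[0,0,0]],[-1,[38,0,0],[0,0,0]],[-1,[48,0,0],[0,0,0]],[-1,[58,0,0],[0,0,0]],[-1,[68,0,0],[0,0,0]],[-1,[78,0,0],[0,0,0]],[-1,[88,0,0],[0,0,0]],[-1,[98,0,0],[0,0,0]],[-1,[104,0,0],[0,0,0]],[-1,[108,0,0],[0,0,0]],[-1,[108,0,0],[0,0,0]]]'; python3 g.py 0.509 -0.04 0.076
```

```text
clock: 3.3
tcp_pos: [0.5099, -0.0394, 0.0837]
tcp_rot: [0.381, 1.536, -0.377]
ft_force: [-1.5, 0.3, 2.0]
grip_width: 0.0002
t 3.3 p [ 0.51  -0.039  0.084] F [-1.483  0.295  1.98 ] w 0.00015261885152409273 q [ 0.131  0.793 -0.234  2.023  0.464  0.374 -0.954]
axes x,y,z (cols)
 [[ 0.002  0.465  0.885]
 [ 0.002  0.885 -0.465]
 [-1.     0.002  0.   ]]
shift mm [ 7.726 -1.023 -0.532]
```

```bash
python3 -m inch '[[-1,[3,0,0],[0,0,0]],[-1,[5,0,0],[0,0,0]],[-1,[6,0,0],[0,0,0]]]';  python3 - <<'E'
from cell import read_camera
import cv2,numpy as np
a,_=read_camera("scene")
o=cv2.resize(a[140:360,130:350],(600,600),interpolation=cv2.INTER_CUBIC)[:,:,::-1]
cv2.imwrite("pics/p2.png",cv2.convertScaleAbs(o,alpha=1.6))
E
```

```text
clock: 3.6
tcp_pos: [0.5103, -0.0396, 0.078]
tcp_rot: [0.381, 1.535, -0.377]
ft_force: [-2.2, 0.8, 5.5]
grip_width: -0.0
```

View pics/p2.png

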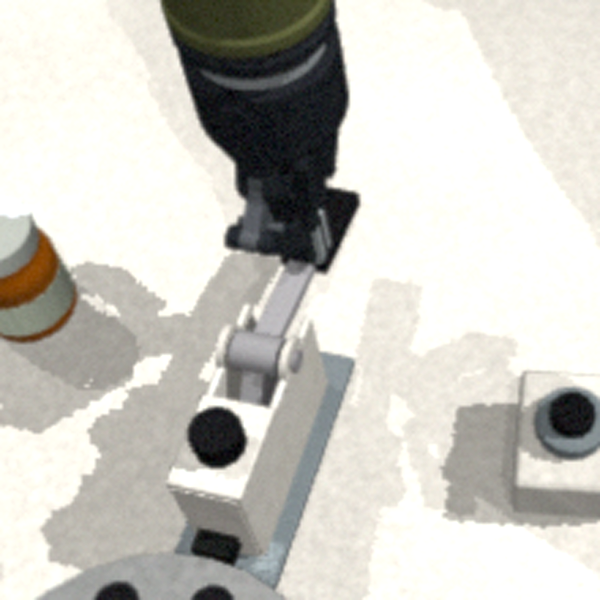

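The lever is pushed down under the fingers. I'll press on until the force rises at the stop.

```bash
python3 -m inch '[[-1,[2,0,0],[0,0,0]],[-1,[3,0,0],[0,0,0]],[-1,[3,0,0],[0,0,0]]]';python3 -m inch '[[-1,[2,0,0],[0,0,0]],[-1,[3,0,0],[0,0,0]],[-1,[3,0,0],[0,0,0]]]'
```

```text
clock: 3.95
tcp_pos: [0.5106, -0.0397, 0.0749]
tcp_rot: [0.381, 1.535, -0.377]
ft_force: [-1.4, 0.5, 4.1]
grip_width: 0.0001
clock: 4.25
tcp_pos: [0.5109, -0.0399, 0.0736]
tcp_rot: [0.381, 1.533, -0.378]
ft_force: [-5.7, 0.2, 21.9]
grip_width: -0.0003
```

The force rose to 22 N, so that is the hard stop. Backing off upward.

```bash
python3 -m inch '[[-1,[-10,0,0],[0,0,0]],[-1,[-25,0,0],[0,0,0]],[-1,[-60,0,0],[0,0,0]],[-1,[-100,0,0],[0,0,0]],[-1,[-130,0,0],[0,0,0]],[-1,[-130,0,0],[0,0,0]],[-1,[-130,0,0],[0,0,0]],[-1,[-130,0,0],[0,0,0]]]';  python3 - <<'E'
from cell import read_camera
import cv2,numpy as np
a,_=read_camera("scene")
o=cv2.resize(a[140:360,130:350],(600,600),interpolation=cv2.INTER_CUBIC)[:,:,::-1]
cv2.imwrite("pics/p3.png",cv2.convertScaleAbs(o,alpha=1.6))
E
python3 g.py 0.627 -0.102 0.204 -27.7
```

```text
clock: 5.05
tcp_pos: [0.5097, -0.0402, 0.2026]
tcp_rot: [0.38, 1.535, -0.378]
ft_force: [0.3, 0.0, 0.5]
grip_width: 0.0002
t 5.1 p [ 0.51  -0.04   0.202] F [-0.079 -0.7   -1.293] w -4.581459209864627e-05 q [ 0.228  0.601 -0.381  1.933  0.345  0.669 -0.849]
axes x,y,z (cols)
 [[ 0.002  0.465  0.885]
 [ 0.001  0.885 -0.465]
 [-1.     0.001  0.001]]
shift mm [ -1.428  -0.104 132.744]
turn -27.7 [-0.     0.001 -0.001]
turn 152.3 [ 3.141 -0.002 -0.002]
```

View pics/p3.png

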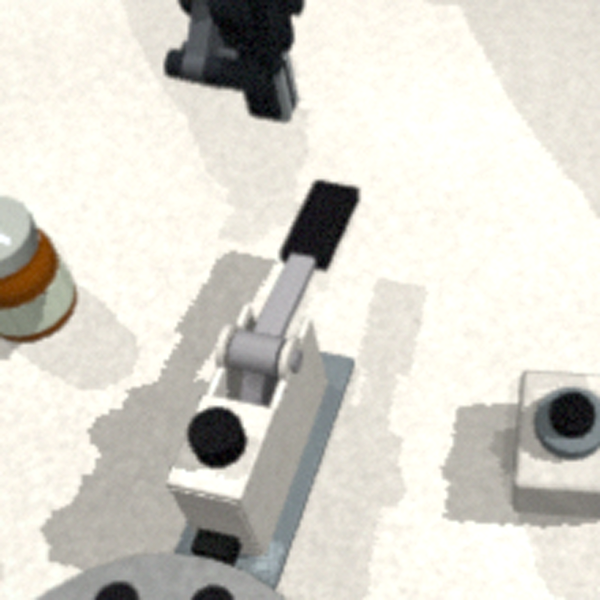

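The lever stays down with the hand off it; the paddle is at crop (322,225), about (248,222) in the full image. I'll check from depth which notch it is in.

```bash
python3 - <<'E'
from h import *
from cell import read_camera
np.set_printoptions(precision=3,suppress=True)
a,D=read_camera("scene")
d=np.array([.885,-.465]);h=np.array([.627,-.102])-.058*d
for u,v in((256,212),(248,223),(241,232),(236,247)):
    P=atd("scene",u,v,D); s=(P[:2]-h)@-d; print(P,"dist from hinge",s)
# fit over paddle black pixels
E
```

```text
[ 0.47  -0.012  0.072] dist from hinge 0.12281450840794209
[ 0.492 -0.028  0.076] dist from hinge 0.0957683325202623
[ 0.51  -0.042  0.08 ] dist from hinge 0.07363243152541349
[ 0.538 -0.054  0.083] dist from hinge 0.04286634031701451
```

Height is 80 mm at 74 mm out and the slope is about -9.3°, so it is in the last notch. Moving over the release button.

```bash
python3 -m inch '[[-1,[-1,0,40],[0,0,0]],[-1,[-1,0,80],[0,0,0]],[-1,[-1,0,115],[0,0,0]],[-1,[-1,0,132.7],[0,0,0]],[-1,[30,0,132.7],[0,0,0]],[-1,[65,0,132.7],[0,0,0]],[-1,[75,0,132.7],[0,0,0]],[-1,[75,0,132.7],[0,0,0]],[-1,[75,0,132.7],[0,0,0]]]';  python3 - <<'E'
from cell import read_camera
import cv2,numpy as np
a,_=read_camera("scene")
o=cv2.resize(a[160:380,110:330],(600,600),interpolation=cv2.INTER_CUBIC)[:,:,::-1]
cv2.imwrite("pics/p4.png",cv2.convertScaleAbs(o,alpha=1.8))
E
python3 g.py 0.627 -0.102 0.095 -27.7
```

```text
clock: 6.05
tcp_pos: [0.6279, -0.1015, 0.1283]
tcp_rot: [0.38, 1.535, -0.378]
ft_force: [-0.4, 0.1, 0.7]
grip_width: 0.0004
t 6.1 p [ 0.628 -0.102  0.129] F [-0.33   0.686 -0.045] w -6.572352207344117e-05 q [ 0.278  0.844 -0.352  1.616  0.387  0.747 -0.734]
axes x,y,z (cols)
 [[ 0.004  0.465  0.885]
 [ 0.001  0.885 -0.465]
 [-1.     0.003  0.003]]
shift mm [33.954 -1.132 -1.049]
turn -27.7 [-0.     0.003 -0.003]
turn 152.3 [ 3.141 -0.004 -0.005]
```

View pics/p4.png

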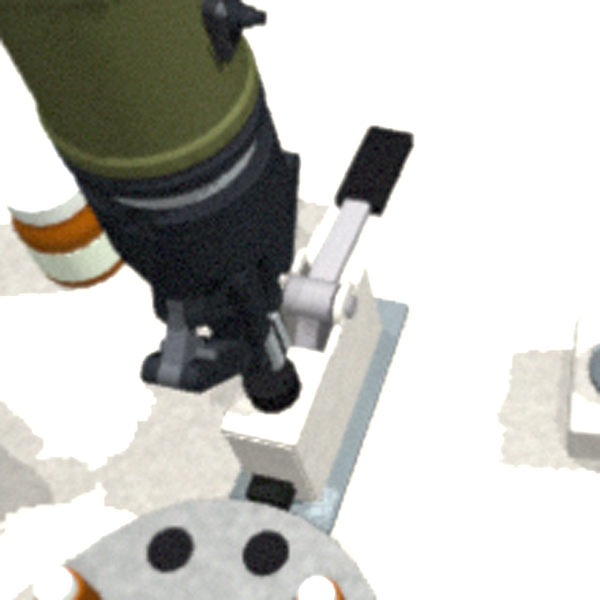

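Fingertips are centred over the button (crop (272,380)). Pressing down and holding.

```bash
python3 -m inch '[[-1,[10,-1,-1],[0,0,0]],[-1,[20,-1,-1],[0,0,0]],[-1,[27,-1,-1],[0,0,0]],[-1,[33,-1,-1],[0,0,0]],[-1,[35,-1,-1],[0,0,0]],[-1,[35,-1,-1],[0,0,0]],[-1,[35,-1,-1],[0,0,0]],[-1,[35,-1,-1],[0,0,0]],[-1,[35,-1,-1],[0,0,0]],[-1,[35,-1,-1],[0,0,0]]]';  python3 - <<'E'
from cell import read_camera
import cv2,numpy as np
a,_=read_camera("scene")
o=cv2.resize(a[160:380,110:330],(600,600),interpolation=cv2.INTER_CUBIC)[:,:,::-1]
cv2.imwrite("pics/p5.png",cv2.convertScaleAbs(o,alpha=1.8))
E
python3 g.py
```

```text
clock: 7.1
tcp_pos: [0.6277, -0.1022, 0.0958]
tcp_rot: [0.38, 1.532, -0.378]
ft_force: [-3.2, -0.3, 14.8]
grip_width: -0.0
t 7.15 p [ 0.628 -0.102  0.096] F [-3.363  0.185 15.799] w -3.3991159889700647e-06 q [ 0.268  0.887 -0.33   1.637  0.41   0.681 -0.754]
axes x,y,z (cols)
 [[ 0.006  0.465  0.885]
 [-0.     0.885 -0.465]
 [-1.     0.002  0.005]]
```

View pics/p5.png

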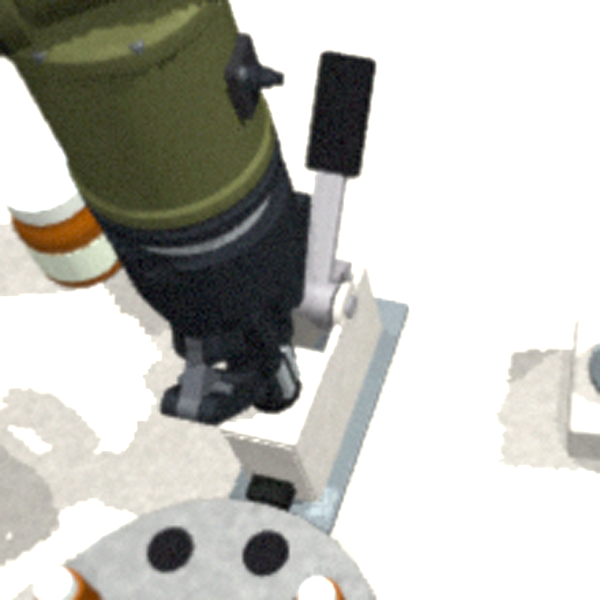

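The button bottomed out (15 N) and the lever has sprung up: paddle at full-image (235,202), against (235,201) at the start. I'll hold a little longer, then lift.

```bash
python3 -m inch '[[-1,[0,0,0],[0,0,0]],[-1,[0,0,0],[0,0,0]],[-1,[0,0,0],[0,0,0]],[-1,[0,0,0],[0,0,0]],[-1,[-10,0,0],[0,0,0]],[-1,[-30,0,0],[0,0,0]],[-1,[-60,0,0],[0,0,0]],[-1,[-100,0,0],[0,0,0]],[-1,[-120,0,0],[0,0,0]],[-1,[-120,0,0],[0,0,0]],[-1,[-120,0,0],[0,0,0]],[-1,[-120,0,0],[0,0,0]]]';  python3 - <<'E'
from h import *
from cell import read_camera
a,D=read_camera("scene")
print(atd("scene",235,201,D),atd("scene",209,299,D))
o=cv2.resize(a[130:400,110:380],(600,600),interpolation=cv2.INTER_CUBIC)[:,:,::-1]
cv2.imwrite("pics/p6.png",cv2.convertScaleAbs(o,alpha=1.8))
E
python3 g.py
```

```text
clock: 8.35
tcp_pos: [0.6259, -0.1023, 0.2144]
tcp_rot: [0.38, 1.534, -0.379]
ft_force: [-0.2, 0.7, -0.3]
grip_width: -0.0004
[ 0.51025257 -0.0400799   0.15882262] [ 0.62889722 -0.1031751   0.1057196 ]
t 8.4 p [ 0.626 -0.102  0.214] F [ 0.867 -0.02  -0.782] w 5.2540380580521215e-05 q [ 0.302  0.738 -0.394  1.55   0.332  0.917 -0.686]
axes x,y,z (cols)
 [[ 0.003  0.465  0.885]
 [-0.     0.885 -0.465]
 [-1.     0.001  0.003]]
```

View pics/p6.png

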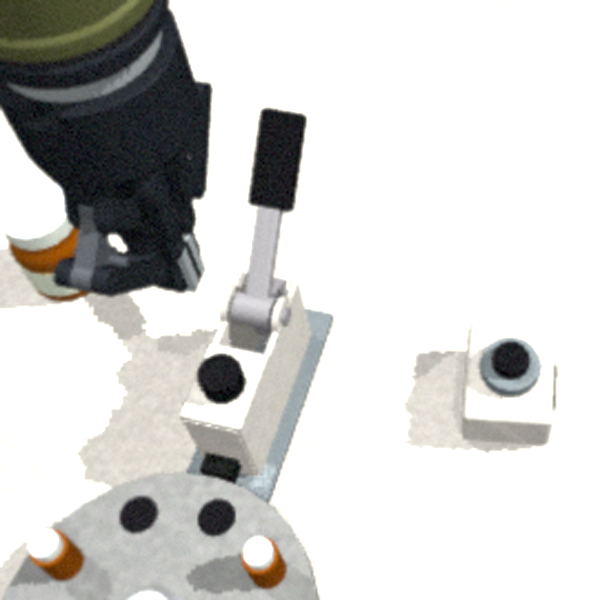

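The lever is fully up (paddle at crop (277,160)), the button has sprung back (crop (221,378)), the switch at the right is untouched, and the hand is clear of everything.

```bash
python3 -c "
from cell import job
print(job.finish_job())"
```

```text
the job is handed in; nothing more can be done
None
```

The brake check is done and handed in at about 8.4 s of the 38 s allowed; no verdict was reported.

- **Lever down:** I pushed the paddle to the hard stop with the shut fingertips (22 N at the end) and lifted off. The lever stayed down by itself. Depth showed the paddle's upper face 80 mm high (79 mm expected) with a slope of about -9°, which is the last notch.
- **Release:** I pressed the release button to the bottom, about 10 mm at 15 N. I kept it down until the picture showed the lever fully up, held 0.4 s longer, then lifted clear.
- **Last checks:** The paddle was back at its starting point to within 1 mm. The release button had sprung back to 106 mm, and the wrist force was within its usual noise of about 1 N. The fingers never went near the stirrer's switch, and it looked untouched in the last picture. No check failed or disagreed.

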